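# Free the medicine carousel, turn the red-capped bottle to the front and hold it there

## Robot

A 6-joint arm with a two-finger parallel gripper is mounted at the origin on the work surface. World frame = base frame: x ahead of the robot, y to its left, z up, the work surface at z = 0. Lengths are in mm, angles in rad, forces in N, time in s.
With the tool pointing down it reaches from about 275 to 750 mm from the base axis. Payload 10.2 kg.
Tool frame: the origin (TCP) lies between the finger pads; the fingertips stand 17 mm ahead of it and the grasp point (between the pads) lies 2 mm behind it (tips_ahead is the distance from the TCP to the fingertips, in mm); z points along the fingers, y is the line along which they close (so a half turn about z gives the same grasp; the last joint's range is limited). The gripper opens to 85 mm and grips with 20 to 120 N. Pads are 22 mm wide; open, the fingers measure 114 mm over their backs; the gripper's body (76 mm by 85 mm) begins 54 mm behind the grasp point. The pads swing forward as they close: fully open they stand 13 mm farther back than shut.
Start: joints at [1.073, 0.313, 1.498, -0, 1.331, -0.223], TCP at [142.474, 505.304, 248.294] pointing down, gripper open.
Joint ranges: [-2.94, 2.94], [-0.97, 2.17], [0.19, 2.56], [-1.23, 4.37], [0.02, 3.11], [-2.88, 2.88]. Speed limits (rad/s): [2.39, 2.39, 3.01, 3.14, 3.14, 3.14].

## Interface

Orientations are given as a unit quaternion [w, x, y, z].
In Python, from rig import sense, capture, finish_job, boxes_of, tips_ahead gives the robot as it stands.
- The arm moves only by the tool drive_tool, never from a script. Its argument "commands" is text: rows parted by semicolons, each of 7 numbers parted by spaces: the shift along the world's x, y, z in units of 0.1 m (1.0 is 0.1 m), then the turn, a rotation vector about the world's x, y, z in units of pi/4 rad (1.0 is pi/4 rad), then the opening in per cent of the stroke, from 0 (shut) to 100 (fully open). A call has 1 to 20 rows; each row shifts and turns the commanded pose from where the row before left it; what a row does not reach is not made up. A row lasts 1/12 s, in which the tool goes at most 41.7 mm and 7.16 degrees, less where a joint would pass 70% of its speed; a pose out of reach is approached as far as the arm can. A call with a number of a shift or a turn outside -1 to 1 is refused whole. A call with a gripper value outside its range is refused whole. The fingers move at their own pace and stop on an object; "force" is the grip in N (left out, the last holds). Time passes only in rows, so rows that do not move let the fingers close. It gives the time, the measured TCP pose, the force, the opening and the grip force at its end, in the units of the state.
- sense(): the state, without advancing time (a new reading comes with each control period).
- capture(name): name is "side" or "top" or "wrist"; returns a dict with "pixels" (400x640x3 uint8, blue, green, red), "fov_y" (degrees; the focal length in pixels is half the picture's height over the tangent of half this angle, whatever the lens; pixels are square), "cx", "cy" (the principal point, pixels), "k1" (the pictures are not rectified: a ray, as slopes to the right and down, at radius r is drawn at 1 + k1 r^2 times it, then the intrinsics apply), "position" and "attitude" of the camera in the world; the wrist camera has in their place "tool_from_camera" (4x4, takes a point from camera to tool coordinates, whose origin is the TCP and whose axes are the flange's). Camera axes: x right, y down, z forward; pixel columns grow to the right and rows downward; lengths in mm; the calibration is good to about 2 mm. A picture is of the moment at which its call begins: read the wrist's pose just before it. There is no depth.
- finish_job(): hands the job in; it is judged then, once.
Trained networks look in a picture, given as the dict that the camera call returned (one of the last four; its "shot" number tells which), for a name from the list of things; names that differ only in an ending like _2 or _b are one class to them, and where a whole thing is asked for, a point or a joint stands for the part that bears it (a point fixed in the world has none). Each returns a list of dicts, best first, with "confidence" (0 to 1); they miss things now and then, are a little off and sometimes report something else, mostly with a low value. They report only what shows in the picture. A call takes as long as a camera call. They do not tell look-alikes from the thing itself.
- boxes_of(picture, name): "position" ([column, row] in pixels, amid what is visible of it).
The state is a dict: "time_s": time; "joints": joint angles; "dq": joint speeds; "tau": joint torques, N m; "eef_pos": TCP position; "ee_rot": TCP orientation; "force": force on the tool from outside, world axes, zero at the start; "wrist_torque": the same for the moment, N m; "grip_width": opening from 0.0 (shut) to 1.0 (fully open); "grip_force": force on a finger pad.
Only numpy, scipy, OpenCV 4.12 (cv2) and the standard library are available. Lean on these libraries where they do the work, as an engineer would, in place of code of your own. Each camera call takes 0.05 s, during which the arm holds its last target. There are 200 camera calls.

## Task

The medicine carousel is parked with its toggle clamp shut on the rim: throw the clamp's green handle right back to free it and leave it open, then turn the carousel until the red-capped bottle stands squarely at the yellow arrow at the front. Finish while still gripping the carousel, holding it still there so that a colleague can take the bottle: do not let go. Keep all six bottles standing in their cups, and leave the other things on the counter where they are.

Things in the scene. Friction and masses are not known exactly. Their poses are not given: they have to be found in the camera images.
- base: plywood base board of the carousel, fixed on the counter, 18 mm thick, 330 mm wide (its y), reaching 200 mm in front of its origin, which lies on the counter under the carousel's axis. x points to its front (the side with the yellow arrow), z up. The toggle clamp stands on a lug on its -y side.
- front_arrow (a point): tip of the flat yellow arrow on the front of the base board, 158 mm from the carousel's axis, 19 mm above the counter; the arrow points at the axis. Its x axis points away from the axis, z up. A bottle at the arrow stands on the line from tip to axis, 66 mm behind the tip.
- carousel: white turntable, 300 mm across, top 38 mm above the counter; once the clamp is open it turns endlessly both ways, friction 0.1 Nm; the shut clamp brakes it: not to be forced round. Origin on its axis 28 mm above the counter, z up, x along its grip bar. Six cups (57 mm across, 22 mm high) on a circle of 92 mm radius, one along x, the rest every 60 degrees. A 22 mm column in the middle carries the grip bar.
- carousel_grip (a point): centre of the carousel's black grip bar, on the axis 197 mm above the counter, its axes those of the carousel. The bar is 72 mm long along x, 16 mm thick along y and 38 mm high (178 to 216 mm above the counter), 22 mm clear above the bottle caps; it turns with the carousel.
- clamp_handle (a joint): angle of the toggle clamp's green handle: 0 shut (over centre, the arm's sprung rubber foot pressing on the turntable's rim with 35 to 50 N), 1.40 at its open stop. It opens by swinging away from the carousel (towards -y of the base) and down, which lifts the arm off the rim. It stays where it is left; swinging it takes under 10 N at the grip.
- clamp_grip (a point): centre of the clamp handle's green grip, a round sleeve 19 mm in diameter, about 67 mm long, 90 mm along the handle from its pin; the handle ends 30 mm beyond. Shut, the handle is upright but for a 0.15 rad lean to the carousel, this point 157 mm above the counter; fully open it leans 1.25 rad outwards, this point 96 mm up.
- clamp_pin (a point): hinge pin of the clamp handle, fixed to the base board 206 mm from the carousel's axis (towards -y of the base), 68 mm above the counter. The handle turns about the x axis of this frame (parallel to the base's x), in the vertical plane through the carousel's axis.
- red_bottle_mid (a point): middle (59 mm above its foot) of an amber medicine bottle 47 mm in diameter and 118 mm tall with a 29 mm red screw cap and a red band round its white label, the bottle wanted. It stands loose in a cup of the carousel with 2 mm play, its foot 38 mm above the counter; 0.12 to 0.2 kg.
- white_bottle_mid (a point): middle (59 mm above its foot) of an amber medicine bottle 47 mm in diameter and 118 mm tall with a 29 mm white screw cap and a white label. It stands loose in a cup of the carousel with 2 mm play, its foot 38 mm above the counter; 0.12 to 0.2 kg.
- black_bottle_mid (a point): middle (59 mm above its foot) of an amber medicine bottle 47 mm in diameter and 118 mm tall with a 29 mm black screw cap and a white label. It stands loose in a cup of the carousel with 2 mm play, its foot 38 mm above the counter; 0.12 to 0.2 kg.
- yellow_bottle_mid (a point): middle (59 mm above its foot) of an amber medicine bottle 47 mm in diameter and 118 mm tall with a 29 mm yellow screw cap and a white label. It stands loose in a cup of the carousel with 2 mm play, its foot 38 mm above the counter; 0.12 to 0.2 kg.
- grey_bottle_mid (a point): middle (59 mm above its foot) of an amber medicine bottle 47 mm in diameter and 118 mm tall with a 29 mm grey screw cap and a white label. It stands loose in a cup of the carousel with 2 mm play, its foot 38 mm above the counter; 0.12 to 0.2 kg.
- blue_bottle_mid (a point): middle (59 mm above its foot) of an amber medicine bottle 47 mm in diameter and 118 mm tall with a 29 mm blue screw cap and a white label. It stands loose in a cup of the carousel with 2 mm play, its foot 38 mm above the counter; 0.12 to 0.2 kg.
- tablet_jar: white tablet jar with a blue lid, 76 mm in diameter and 100 mm tall, loose on the counter; origin under its centre. A bystander.
- pill_carton: white and green carton lying on the counter, 115 x 62 x 40 mm; origin under its centre. A bystander.
- syrup_carton: upright white and orange carton, 55 x 55 x 130 mm; origin under its centre. A bystander.
- dropper_bottle: small amber bottle with a black cap, 38 mm in diameter and 75 mm tall; origin under its centre. A bystander.
- count_tray: blue tablet counting tray, 150 x 200 x 22 mm, loose; origin under its centre. A bystander.
- stapler: black desk stapler, 125 x 34 x 45 mm, loose; origin under its centre. A bystander.
There are look-alikes about, which are no part of the job. What is shaped like the part that bears blue_bottle_mid but purple is not meant.

How it is judged (in metres and radians):
On the way:
1. the clamp handle is thrown back (past 1.0 rad of its 1.4) (value of joint clamp_handle above 1 rad), for 0.2 s.
At the end, for the whole second after the job is handed in: Red-capped bottle within 12 mm sideways of the arrow-to-axis line, on the arrow's side; clamp handle past 1.0 rad; fingers on the carousel with over 3 N in all, carousel still (under 0.08 rad/s); six bottles upright (0.15 rad) in their cups; no bystander moved 30 mm (y of red_bottle_mid in the frame of front_arrow between -0.012 and 0.012 m and x of red_bottle_mid in the frame of front_arrow above -0.1 m and value of joint clamp_handle above 1 rad and contact force between the fingers and carousel above 3 N and angular speed of carousel below 0.08 rad/s and angle between each of red_bottle_mid, white_bottle_mid, black_bottle_mid, yellow_bottle_mid, grey_bottle_mid, blue_bottle_mid's own z axis and vertical below 0.15 rad and height (world z) of each of red_bottle_mid, white_bottle_mid, black_bottle_mid, yellow_bottle_mid, grey_bottle_mid, blue_bottle_mid below 0.107 m and horizontal distance between each of red_bottle_mid, white_bottle_mid, black_bottle_mid, yellow_bottle_mid, grey_bottle_mid, blue_bottle_mid and carousel below 0.105 m and distance of each of tablet_jar, pill_carton, syrup_carton, dropper_bottle, count_tray, stapler from where it was at the start of the episode below 0.03 m); the arm keeps its last pose, push and grip.
It fails at once if the carousel forced round under the shut clamp (value of joint clamp_handle below 0.3 rad and distance of red_bottle_mid from where it was at the start of the episode above 0.045 m).
It fails at once if a bottle tipped over or lifted out of its cup (angle between any of red_bottle_mid, white_bottle_mid, black_bottle_mid, yellow_bottle_mid, grey_bottle_mid, blue_bottle_mid's own z axis and vertical above 0.4 rad or height (world z) of any of red_bottle_mid, white_bottle_mid, black_bottle_mid, yellow_bottle_mid, grey_bottle_mid, blue_bottle_mid above 0.125 m).
It fails at once if another thing on the counter pushed 40 mm or more out of its place (distance of any of tablet_jar, pill_carton, syrup_carton, dropper_bottle, count_tray, stapler from where it was at the start of the episode above 0.04 m).
It also fails if it takes over 69 s, if anything falls off the work surface, if the arm or the gripper's body presses on something with over 40 N, if the wrist force passes 120 N, or if a joint passes its speed limit or range.

## Working session

There is one attempt and no reset: what is moved stays moved. The work goes in short steps, Python scripts to look and compute and a tool call to move; the robot and the scene stay as the last step left them, time stands still between calls to the robot, and variables do not carry over. Pictures are saved under pics/ and viewed, at most 10 in all, crops included, and the job is handed in when it is done.

Besides the shell and the picture viewer there is one more tool, called after "Call:" as name(argument=value, ...), one argument or row to a line, values as JSON. drive_tool: Moves the arm, as the interface text tells. Shifts and turns lie within -1 to 1; 1 stands for 0.1 m of shift or pi/4 rad of turn. Its arguments: {"type":"object","properties":{"commands":{"type":"string"},"force":{"type":"number"}},"required":["commands"]}

```bash
mkdir -p pics
cat > h.py <<'E'
import numpy as np,cv2
from rig import sense,capture,finish_job,boxes_of,tips_ahead
from scipy.spatial.transform import Rotation as R
def cam(p,s=None):
    if "position" in p:
        a=np.array(p["attitude"],float)
        M=a if a.shape==(3,3) else R.from_quat(np.r_[a[1:],a[0]]).as_matrix()
        return np.array(p["position"],float),M
    T=np.array(p["tool_from_camera"]);q=s["ee_rot"];Rt=R.from_quat([q[1],q[2],q[3],q[0]]).as_matrix()
    return np.array(s["eef_pos"])+Rt@T[:3,3],Rt@T[:3,:3]
def f_(p): return 200/np.tan(np.radians(p["fov_y"])/2)
def ray(p,uv,s=None):
    f=f_(p);d=np.array([(uv[0]-p["cx"])/f,(uv[1]-p["cy"])/f]);u=d.copy()
    for _ in range(30): u=d/(1+p["k1"]*(u@u))
    o,M=cam(p,s); return o,M@np.r_[u,1]
def atz(p,uv,z,s=None):
    o,d=ray(p,uv,s); return o+d*(z-o[2])/d[2]
def proj(p,X,s=None):
    o,M=cam(p,s);c=M.T@(np.array(X)-o);u=c[:2]/c[2];u=u*(1+p["k1"]*(u@u));f=f_(p)
    return np.array([u[0]*f+p["cx"],u[1]*f+p["cy"]])
def tri(rs):
    A=sum(np.eye(3)-np.outer(d,d)/(d@d) for o,d in rs);b=sum((np.eye(3)-np.outer(d,d)/(d@d))@o for o,d in rs)
    return np.linalg.solve(A,b)
E
cat > a.py <<'E'
from h import *
s=sense();print({k:np.round(v,3) for k,v in s.items()})
P={n:capture(n) for n in("side","top")}
for n,p in P.items():
    cv2.imwrite(f"pics/{n}0.png",p["pixels"]);print(n,{k:v for k,v in p.items() if k!="pixels"})
    for t in "carousel carousel_grip clamp_grip red_bottle_mid blue_bottle_mid white_bottle_mid black_bottle_mid yellow_bottle_mid grey_bottle_mid base tablet_jar pill_carton syrup_carton dropper_bottle count_tray stapler".split():
        print(t,[(np.round(b["position"]).tolist(),round(b["confidence"],2)) for b in boxes_of(p,t)[:3]])
E
python3 a.py
```

```text
{'time_s': np.float64(0.0), 'joints': array([ 1.073,  0.313,  1.498, -0.   ,  1.331, -0.223]), 'dq': array([ 0.001,  0.001, -0.002,  0.001, -0.001,  0.001]), 'tau': array([-2.0000e-03, -4.1225e+01, -2.5974e+01, -0.0000e+00,  4.0000e-03,
        0.0000e+00]), 'eef_pos': array([142.37 , 505.077, 247.717]), 'ee_rot': array([-0.   ,  0.137,  0.991, -0.001]), 'force': array([-0.412,  0.034, -0.505]), 'wrist_torque': array([ 0.041, -0.038,  0.013]), 'grip_force': np.float64(0.0), 'grip_width': np.float64(0.997)}
side {'fov_y': 57.37991401490309, 'cx': 317.0490018551655, 'cy': 201.12524525382813, 'k1': -0.07446860547148386, 'position': array([ 480.29451309, -770.03266916,  998.9703469 ]), 'attitude': array([-0.34359525,  0.93742206, -0.05457952,  0.01425702]), 'shot': 1}
carousel [([301.0, 208.0], 0.85), ([328.0, 230.0], 0.4)]
carousel_grip [([304.0, 207.0], 0.89)]
clamp_grip [([327.0, 228.0], 0.51)]
red_bottle_mid [([282.0, 208.0], 0.57)]
blue_bottle_mid [([298.0, 139.0], 0.82), ([274.0, 190.0], 0.51)]
white_bottle_mid [([290.0, 173.0], 0.82)]
black_bottle_mid [([313.0, 174.0], 0.66)]
yell
[... 862 characters left out ...]
2)]
blue_bottle_mid [([288.0, 244.0], 0.73), ([202.0, 213.0], 0.6)]
white_bottle_mid [([266.0, 226.0], 0.58), ([322.0, 211.0], 0.36)]
black_bottle_mid [([273.0, 198.0], 0.66), ([321.0, 181.0], 0.6), ([301.0, 188.0], 0.29)]
yellow_bottle_mid [([323.0, 208.0], 0.59)]
grey_bottle_mid [([300.0, 186.0], 0.47)]
base [([316.0, 180.0], 0.97)]
tablet_jar [([162.0, 244.0], 0.65), ([294.0, 216.0], 0.59)]
pill_carton [([169.0, 197.0], 0.66)]
syrup_carton [([227.0, 159.0], 0.64), ([293.0, 220.0], 0.21)]
dropper_bottle [([436.0, 174.0], 0.47), ([454.0, 255.0], 0.37), ([267.0, 224.0], 0.18)]
count_tray [([458.0, 252.0], 0.97), ([290.0, 244.0], 0.69), ([314.0, 236.0], 0.36)]
stapler [([462.0, 198.0], 0.57)]
```

Run:
```python
import cv2
a=cv2.imread("pics/top0.png")[110:310,140:400];b=cv2.imread("pics/side0.png")[100:290,200:420]
cv2.imwrite("pics/topc.png",cv2.resize(a,None,fx=3,fy=3,interpolation=2));cv2.imwrite("pics/sidec.png",cv2.resize(b,None,fx=3,fy=3,interpolation=2))
```

```text
(no output)
```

View pics/topc.png

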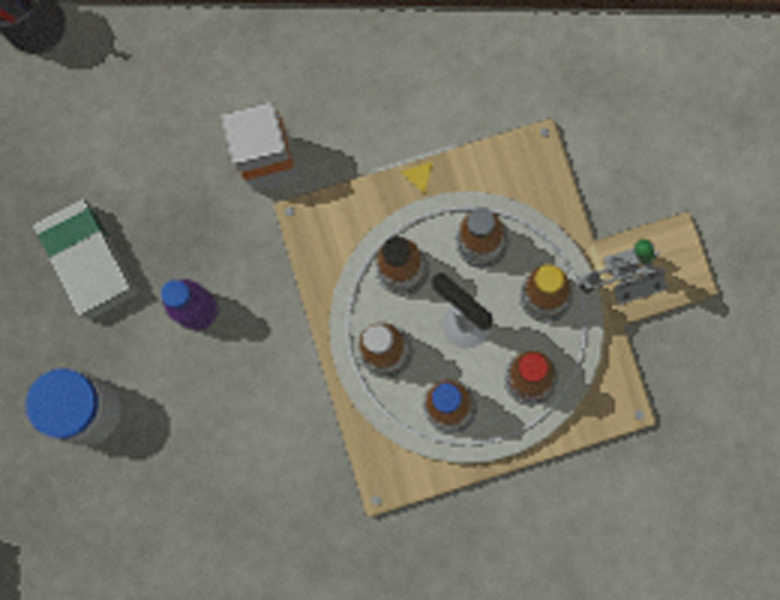

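View pics/sidec.png

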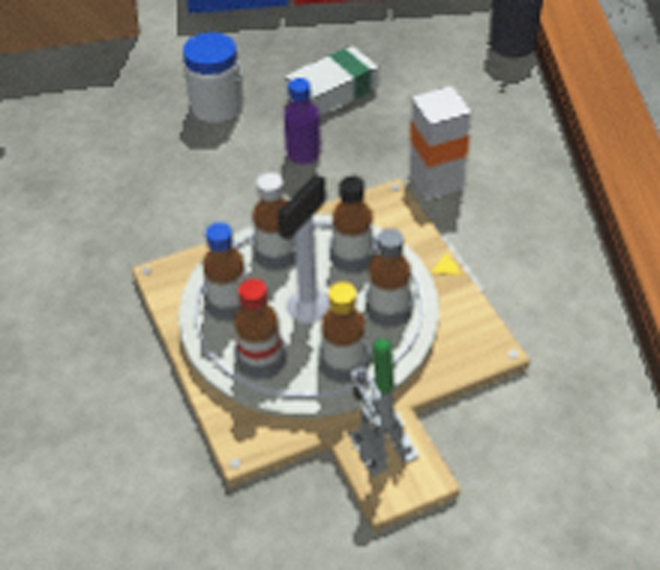

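The views show the base with the grip bar (topc 461,300), red cap (533,366), arrow tip (423,193) and clamp handle top (644,250). The only look-alike is the purple bottle (190,305). The red-capped bottle with the red band sits in a cup, at sidec (253,292).

```bash
cat > b.py <<'E'
from h import *
t=capture("top");s=capture("side")
T=lambda x,y:(140+x/3-.3,110+y/3-.3);S=lambda x,y:(200+x/3-.3,100+y/3-.3)
sh=lambda n,v:print(n,np.round(v,1))
tip=atz(t,T(423,194),19);sh("tip",tip);sh("tip side",atz(s,S(432,264),19))
corn=[atz(t,T(*c),18) for c in((545,132),(289,211),(376,501),(640,415))];[sh("screw",c) for c in corn]
bx=[atz(t,T(*c),216) for c in((438,279),(487,323))];[sh("bar",c) for c in bx];sh("bar c",sum(bx)/2);
sh("bar c tri",tri([ray(t,T(462,302)),ray(s,S(302,206))]))
caps=dict(red=((533,366),(253,289)),yellow=((549,278),(342,294)),grey=((481,221),(390,240)),black=((397,250),(351,187)),white=((377,339),(270,184)),blue=((446,398),(219,235)))
C=[]
for n,(a,b) in caps.items():
    X=tri([ray(t,T(*a)),ray(s,S(*b))]);sh(n,np.r_[X,atz(t,T(*a),156)[:2]]);C.append(atz(t,T(*a),156))
C=np.array(C);ax=C.mean(0);sh("axis",ax)
d=tip-ax;print("tip r",np.hypot(*d[:2]),"front",np.degrees(np.arctan2(d[1],d[0])))
v=C-ax;print("cup ang",np.degrees(np.arctan2(v[:,1],v[:,0])),np.hypot(v[:,0],v[:,1]))
sh("handle top tri",tri([ray(t,T(644,248)),ray(s,S(382,343))]))
sh("handle top z187",atz(t,T(644,248),187));print(tips_ahead)
E
python3 b.py
```

```text
tip [659.3  93.8  19. ]
tip side [665.7 106.4  19. ]
screw [733.3 -42.3  18. ]
screw [638. 243.  18.]
screw [319.2 136.9  18. ]
screw [ 415.  -148.7   18. ]
bar [529.   65.5 216. ]
bar [486.5  17.3 216. ]
bar c [507.7  41.4 216. ]
bar c tri [510.3  42.5 198.4]
red [452.6 -28.5 156.5 452.  -28.6]
yellow [542.5 -44.  154.  541.8 -44. ]
grey [601.1  25.9 153.  599.9  25.8]
black [569.2 110.8 154.1 568.7 110.6]
white [479.1 128.8 151.9 477.4 128.3]
blue [420.1  58.2 150.4 419.   57.9]
axis [509.8  41.7 156. ]
tip r 158.2750426883942 front 19.216756873899605
cup ang [-129.41699946  -69.53153795   -9.98171737   49.49805187  110.49090514
  169.86542261] [90.97114475 91.45011477 91.4989037  90.65846345 92.4967537  92.27093084]
handle top tri [ 569.7 -137.6  186.7]
handle top z187 [ 568.  -137.7  187. ]
17.0
```

Call:
drive_tool(
  commands="0 0 0.2 0 0 0 0;0.22 -0.324 0 0 0 -0.0653 0;0.22 -0.324 0 0 0 -0.0653 0;0.22 -0.324 0 0 0 -0.0653 0;0.22 -0.324 0 0 0 -0.0653 0;0.22 -0.324 0 0 0 -0.0653 0;0.22 -0.324 0 0 0 -0.0653 0;0.22 -0.324 0 0 0 -0.0653 0;0.22 -0.324 0 0 0 -0.0653 0;0.22 -0.324 0 0 0 -0.0653 0;0.22 -0.324 0 0 0 -0.0653 0;0.22 -0.324 0 0 0 -0.0653 0;0.22 -0.324 0 0 0 -0.0653 0;0.22 -0.324 0 0 0 -0.0653 0;0.22 -0.324 0 0 0 -0.0653 0;0.22 -0.324 0 0 0 -0.0653 0;0.22 -0.324 0 0 0 -0.0653 0;0.22 -0.324 0 0 0 -0.0653 0;0.22 -0.324 0 0 0 -0.0653 0;0.22 -0.324 0 0 0 -0.0653 0",
  force=60,
)

```text
time_s: 3.47
eef_pos: [561.2, -112.2, 268.3]
ee_rot: [0.0, 0.586, 0.81, 0.0]
force: [1.0, 0.9, -0.1]
grip_width: -0.0
grip_force: 0.0
```

Run:
```python
from h import *
s=sense();p=capture("wrist");im=p["pixels"].copy()
print(p["tool_from_camera"])
u=np.array([.3156,-.949]);
for L,z in((90,157),(120,187)):
    r=206-L*np.sin(.15);X=np.r_[np.array([510,42])+u*r,68+L*np.cos(.15)];q=proj(p,X,s);print(q);cv2.circle(im,tuple(int(v) for v in q),4,(0,0,255),1)
cv2.imwrite("pics/w1.png",im)
```

```text
[[-6.20388468e-04 -9.59905853e-01 -2.80321902e-01  7.04064385e+01]
 [ 9.99999792e-01 -5.46842732e-04 -3.40575602e-04  7.20815693e-01]
 [ 1.73628519e-04 -2.80322055e-01  9.59905993e-01 -1.26323194e+02]
 [ 0.00000000e+00  0.00000000e+00  0.00000000e+00  1.00000000e+00]]
[321.07253363 235.45601646]
[320.96604044 246.16409786]
```

View pics/w1.png

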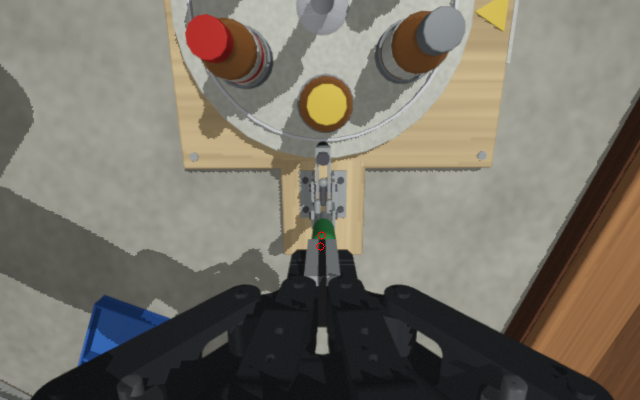

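The wrist view shows the green handle at (322,230), which matches the prediction (circle at 321,235), so I'm lowering inside it and pushing outward.

Call:
drive_tool(
  commands="0 0.02 -0.25 0 0 0 0;0 0 -0.25 0 0 0 0;0 0 -0.25 0 0 0 0;0 0 -0.25 0 0 0 0;0.03 -0.095 0 0 0 0 0;0.032 -0.095 0 0 0 0 0;0.032 -0.095 0 0 0 0 0;0.032 -0.095 0 0 0 0 0;0.032 -0.095 0 0 0 0 0;0.032 -0.095 0 0 0 0 0;0 0 0 0 0 0 0",
)

```text
time_s: 4.43
eef_pos: [580.1, -167.5, 168.8]
ee_rot: [0.001, 0.585, 0.811, -0.0]
force: [0.4, -0.3, 0.5]
grip_width: 0.002
grip_force: 0.0
```

Call:
drive_tool(
  commands="0.025 -0.076 -0.037 0 0 0 0;0.025 -0.076 -0.037 0 0 0 0;0.025 -0.076 -0.037 0 0 0 0;0.021 -0.064 -0.058 0 0 0 0;0.021 -0.064 -0.058 0 0 0 0;0.021 -0.064 -0.058 0 0 0 0;0.013 -0.038 -0.055 0 0 0 0;0.013 -0.038 -0.055 0 0 0 0;0.013 -0.038 -0.055 0 0 0 0;0 0 0 0 0 0 0",
)

```text
time_s: 5.27
eef_pos: [596.8, -219.1, 121.7]
ee_rot: [-0.001, 0.585, 0.811, -0.0]
force: [-0.3, -0.0, 0.6]
grip_width: 0.003
grip_force: 0.0
```

Run:
```python
from h import *
p=capture("side");cv2.imwrite("pics/s2.png",cv2.resize(p["pixels"][120:300,240:420],None,fx=3,fy=3,interpolation=2))
```

```text
(no output)
```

View pics/s2.png

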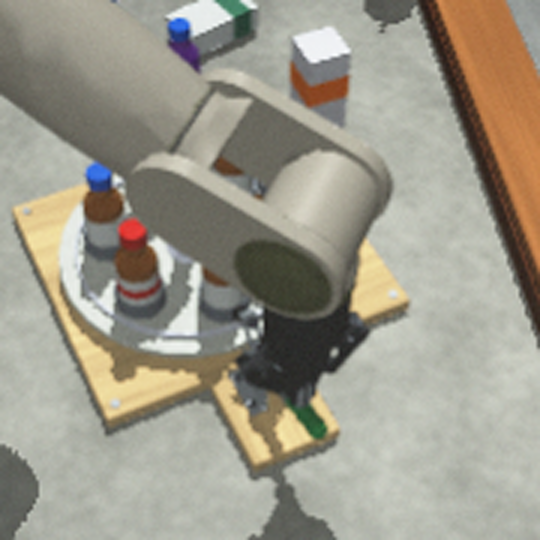

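The side view shows the handle thrown down outward, with the green grip at (305,418). Next is the grip bar.

Call:
drive_tool(
  commands="0 0 0.38 0 0 0 0;0 0 0.38 0 0 0 0;0 0 0.38 0 0 0 0;0 0 0.38 0 0 0 0;-0.0723 0.2175 0 0 0 -0.108 70;-0.0723 0.2175 0 0 0 -0.108 70;-0.0723 0.2175 0 0 0 -0.108 70;-0.0723 0.2175 0 0 0 -0.108 70;-0.0723 0.2175 0 0 0 -0.108 70;-0.0723 0.2175 0 0 0 -0.108 70;-0.0723 0.2175 0 0 0 -0.108 70;-0.0723 0.2175 0 0 0 -0.108 70;-0.0723 0.2175 0 0 0 -0.108 70;-0.0723 0.2175 0 0 0 -0.108 70;-0.0723 0.2175 0 0 0 -0.108 70;-0.0723 0.2175 0 0 0 -0.108 70;0 0 0 0 0 0 70",
)

```text
time_s: 6.73
eef_pos: [509.3, 45.4, 276.0]
ee_rot: [-0.0, 0.906, 0.423, 0.0]
force: [0.1, 0.4, -0.3]
grip_width: 0.695
grip_force: 0.0
```

Run:
```python
from h import *
s=sense();p=capture("wrist");im=p["pixels"].copy();print(s["eef_pos"],s["ee_rot"],s["joints"])
c=np.array([510,42]);a=np.radians(50.2)
for k in(-36,0,36):
    q=proj(p,np.r_[c+k*np.array([np.cos(a),np.sin(a)]),216],s);cv2.circle(im,tuple(int(v) for v in q),4,(0,0,255),1);print(q)
cv2.imwrite("pics/w2.png",im)
```

```text
[509.27700789  45.3552124  275.96440666] [-1.21258225e-04  9.06105300e-01  4.23051952e-01  4.65071215e-04] [-1.40987966e-01  2.62719566e-01  1.49157160e+00  7.23404562e-04
  1.38665484e+00  5.56054244e-01]
[324.46641187 279.54689237]
[324.42247959 227.51499719]
[324.37210013 169.89657064]
```

View pics/w2.png

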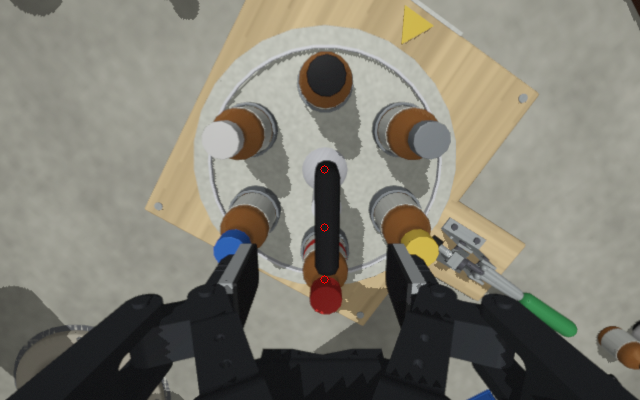

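The bar is centred between the fingers at (327,220) and the clamp handle lies open at (548,312). Lowering and gripping.

Call:
drive_tool(
  commands="0.015 -0.035 -0.2 0 0 0 70;0 0 -0.2 0 0 0 70;0 0 -0.2 0 0 0 70;0 0 -0.2 0 0 0 70;0 0 0 0 0 0 70;0 0 0 0 0 0 0;0 0 0 0 0 0 0;0 0 0 0 0 0 0;0 0 0 0 0 0 0;0 0 0 0 0 0 0;0 0 0 0 0 0 0;0 0 0 0 0 0 0;0 0 0 0 0 0 0",
  force=40,
)

```text
time_s: 7.87
eef_pos: [509.8, 40.8, 196.9]
ee_rot: [-0.003, 0.906, 0.424, -0.001]
force: [-18.2, 12.4, 14.5]
grip_width: 0.183
grip_force: 40.7
```

Call:
drive_tool(
  commands="-0.01 0.008 0.01 0 0 0 0;0 0 0 0 0 0.01 0;0 0 0 0 0 0.02 0;0 0 0 0 0 0.03 0;0 0 0 0 0 0.04 0;0 0 0 0 0 0.05 0;0 0 0 0 0 0.05 0;0 0 0 0 0 0.05 0;0 0 0 0 0 0.05 0;0 0 0 0 0 0.05 0;0 0 0 0 0 0.05 0;0 0 0 0 0 0.05 0;0 0 0 0 0 0.05 0;0 0 0 0 0 0.05 0;0 0 0 0 0 0.05 0;0 0 0 0 0 0.04 0;0 0 0 0 0 0.03 0;0 0 0 0 0 0.02 0;0 0 0 0 0 0.01 0;0 0 0 0 0 0 0",
)

```text
time_s: 9.53
eef_pos: [510.4, 40.5, 196.9]
ee_rot: [-0.001, 0.757, 0.654, 0.0]
force: [-2.9, 5.5, 0.8]
grip_width: 0.175
grip_force: 40.4
```

Call:
drive_tool(
  commands="0 0 0 0 0 0.02 0;0 0 0 0 0 0.04 0;0 0 0 0 0 0.06 0;0 0 0 0 0 0.06 0;0 0 0 0 0 0.06 0;0 0 0 0 0 0.06 0;0 0 0 0 0 0.06 0;0 0 0 0 0 0.06 0;0 0 0 0 0 0.06 0;0 0 0 0 0 0.06 0;0 0 0 0 0 0.06 0;0 0 0 0 0 0.06 0;0 0 0 0 0 0.06 0;0 0 0 0 0 0.06 0;0 0 0 0 0 0.06 0;0 0 0 0 0 0.06 0;0 0 0 0 0 0.06 0;0 0 0 0 0 0.06 0;0 0 0 0 0 0.04 0;0 0 0 0 0 0.02 0",
)

```text
time_s: 11.2
eef_pos: [511.6, 40.8, 197.0]
ee_rot: [0.001, 0.42, 0.908, 0.002]
force: [7.3, 10.2, -3.4]
grip_width: 0.185
grip_force: 39.9
```

Call:
drive_tool(
  commands="0 0 0 0 0 0.02 0;0 0 0 0 0 0.04 0;0 0 0 0 0 0.06 0;0 0 0 0 0 0.06 0;0 0 0 0 0 0.06 0;0 0 0 0 0 0.06 0;0 0 0 0 0 0.06 0;0 0 0 0 0 0.06 0;0 0 0 0 0 0.06 0;0 0 0 0 0 0.06 0;0 0 0 0 0 0.06 0;0 0 0 0 0 0.06 0;0 0 0 0 0 0.06 0;0 0 0 0 0 0.06 0;0 0 0 0 0 0.06 0;0 0 0 0 0 0.06 0;0 0 0 0 0 0.06 0;0 0 0 0 0 0.06 0;0 0 0 0 0 0.04 0;0 0 0 0 0 0.02 0",
)

```text
time_s: 12.87
eef_pos: [512.2, 41.9, 197.0]
ee_rot: [0.002, 0.009, 1.0, 0.002]
force: [10.4, 16.7, -6.4]
grip_width: 0.178
grip_force: 40.2
```

Call:
drive_tool(
  commands="0 0 0 0 0 0.02 0;0 0 0 0 0 0.04 0;0 0 0 0 0 0.06 0;0 0 0 0 0 0.06 0;0 0 0 0 0 0.06 0;0 0 0 0 0 0.06 0;0 0 0 0 0 0.06 0;0 0 0 0 0 0.04 0;0 0 0 0 0 0.02 0;0 0 0 0 0 0.013 0;0 0 0 0 0 0 0;0 0 0 0 0 0 0",
)

```text
time_s: 13.87
eef_pos: [512.1, 42.5, 197.0]
ee_rot: [0.003, -0.16, 0.987, 0.002]
force: [10.1, 19.0, -6.4]
grip_width: 0.18
grip_force: 40.2
```

```bash
cat > c.py <<'E'
from h import *
import sys
s=sense();print(s["joints"],s["ee_rot"],s["force"])
p=capture("top");cv2.imwrite("pics/t3.png",cv2.resize(p["pixels"][110:310,200:400],None,fx=3,fy=3,interpolation=2))
p=capture("side")
cv2.imwrite("pics/s3.png",cv2.resize(p["pixels"][120:300,240:420],None,fx=3,fy=3,interpolation=2))
E
python3 c.py
```

```text
[-0.14843378  0.33249401  1.61054704  0.00646547  1.19484067 -2.04210061] [ 0.00268468 -0.15956785  0.98718063  0.00230004] [10.14720401 19.03030627 -6.37171926]
```

View pics/t3.png

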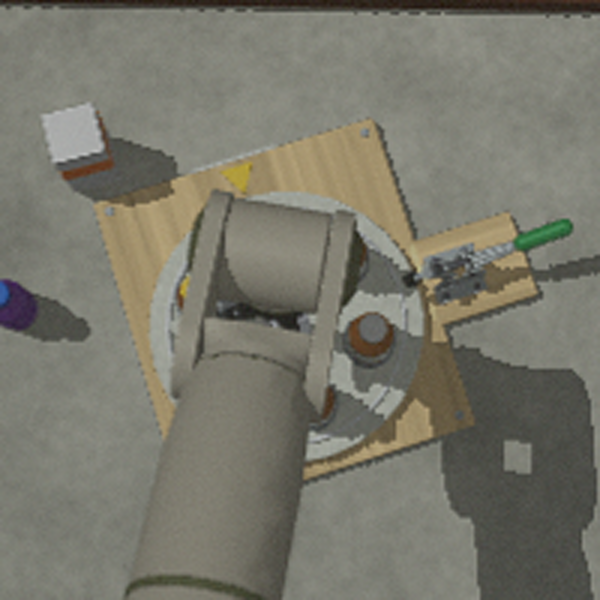

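View pics/s3.png

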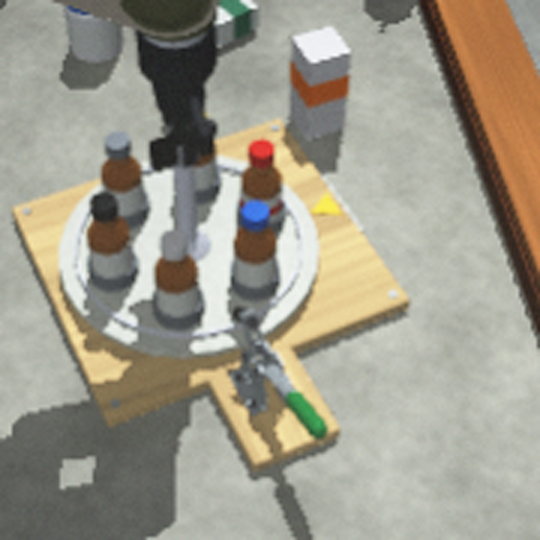

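Red now stands by the arrow: cap at s3 (261,148), arrow at (326,205). All bottles are standing and the clamp is open. Measuring the residual angle.

Run:
```python
from h import *
p=capture("side");S=lambda x,y:(240+x/3-.3,120+y/3-.3)
off=0
for n,uv,k in(("red",(261,147),0),("blue",(257,210),-60),("grey",(118,140),120),("black",(104,203),-180)):
    X=atz(p,S(*uv),155)[:2]-[510,42];a=np.degrees(np.arctan2(X[1],X[0]));print(n,np.hypot(*X),(a-k+180)%360-180)
s=sense();w=capture("wrist");im=w["pixels"]
u=np.array([np.cos(np.radians(18.4)),np.sin(np.radians(18.4))])
for r,z in((158,19),(200,18)): 
    q=proj(w,np.r_[np.array([510,42])+u*r,z],s);cv2.circle(im,tuple(int(v) for v in q),4,(255,0,255),1);print(q)
for r,z in((92,156),(150,38)):
    q=proj(w,np.r_[np.array([510,42])+u*r,z],s);cv2.circle(im,tuple(int(v) for v in q),4,(255,255,0),1);print(q)
cv2.imwrite("pics/w3.png",im)
```

```text
red 94.03858797489414 20.260910558477065
blue 92.9556866047292 20.925436158779178
grey 91.40977798331876 16.576059857866255
black 90.040214767811 19.015857928741212
[322.29496076 316.50719833]
[322.31612781 347.27093428]
[323.43079957 365.13345415]
[322.39256035 321.60027216]
```

View pics/w3.png

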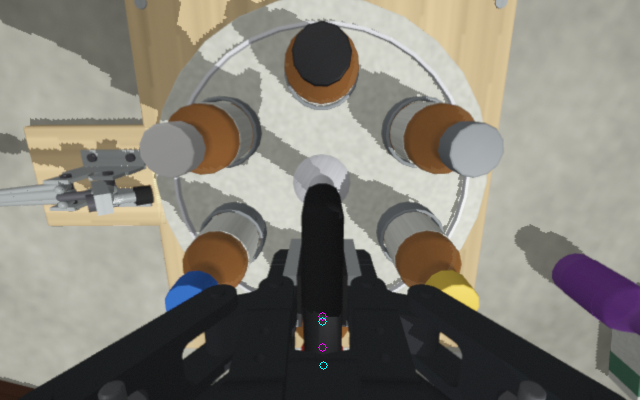

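The wrist view shows the black bottle, bar and board edges all symmetric about column 321. The residual is under 1.5°, about 2 mm against the 12 mm allowed. Grip force is 40 N and the arm is still, so I'm handing in.

```bash
python3 -c "
from rig import *
print(finish_job())"
```

```text
the job is handed in; nothing more can be done
None
```

I threw the clamp fully open and turned the carousel so the red-capped bottle stands at the yellow arrow, about 2 mm off by my measurement. The gripper is still holding the bar with 40 N, and the job is handed in; `finish_job` gave no verdict.

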